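# Set out the vials for the vaccination session

## Task

Set out the four crimp-capped glass vials for the session: stand each one upright in the pulp dish of its own size, the smallest vial in the smallest dish and so on up to the largest in the largest, flat on the dish's floor. Keep the vials upright and set them down rather than dropping them, and leave the dropper bottle and the tablet tub where they stand.

Things in the scene. Friction and masses are not known exactly. Their poses are not given: they have to be found in the camera images.
- vial_smallest_center (a point): the smallest of four loose, upright amber glass vials with a white paper label, a sloping shoulder, a narrower neck and an aluminium crimp cap with a red disc on top: 24 mm across, 45 mm tall in all, straight-sided up to 30 mm above its base, about 30 g; this point is on its axis half-way up (22.5 mm above its base), z along the axis
- dish_smallest: the smallest of four square brown pulp dishes, fixed to the table: 46 mm square inside, 52 mm outside, floor 4 mm thick, its lip 8 mm above the table (4 mm above its floor); origin at the centre of its underside, on the table; x and y along its sides, z up
- vial_small_center (a point): the second smallest of four loose, upright amber glass vials with a white paper label, a sloping shoulder, a narrower neck and an aluminium crimp cap with a red disc on top: 31 mm across, 60 mm tall in all, straight-sided up to 41 mm above its base, about 60 g; this point is on its axis half-way up (30.0 mm above its base), z along the axis
- dish_small: the second smallest of four square brown pulp dishes, fixed to the table: 57 mm square inside, 63 mm outside, floor 4 mm thick, its lip 8 mm above the table (4 mm above its floor); origin at the centre of its underside, on the table; x and y along its sides, z up
- vial_large_center (a point): the second largest of four loose, upright amber glass vials with a white paper label, a sloping shoulder, a narrower neck and an aluminium crimp cap with a red disc on top: 40 mm across, 74 mm tall in all, straight-sided up to 53 mm above its base, about 110 g; this point is on its axis half-way up (37.0 mm above its base), z along the axis
- dish_large: the second largest of four square brown pulp dishes, fixed to the table: 70 mm square inside, 76 mm outside, floor 4 mm thick, its lip 8 mm above the table (4 mm above its floor); origin at the centre of its underside, on the table; x and y along its sides, z up
- vial_largest_center (a point): the largest of four loose, upright amber glass vials with a white paper label, a sloping shoulder, a narrower neck and an aluminium crimp cap with a red disc on top: 52 mm across, 96 mm tall in all, straight-sided up to 70 mm above its base, about 220 g; this point is on its axis half-way up (48.0 mm above its base), z along the axis
- dish_largest: the largest of four square brown pulp dishes, fixed to the table: 84 mm square inside, 90 mm outside, floor 4 mm thick, its lip 8 mm above the table (4 mm above its floor); origin at the centre of its underside, on the table; x and y along its sides, z up
- dropper_bottle_center (a point): a loose amber dropper bottle with a black collar and a rubber bulb on top, 36 mm across, 95 mm tall, standing upright; not a vial, stays where it is; this point is on its axis half-way up (47.5 mm above its base)
- tablet_tub_center (a point): a loose squat white plastic tablet tub with a wide white screw lid, 51 mm across, 54 mm tall, standing upright; not a vial, stays where it is; this point is on its axis half-way up (27 mm above its base)
Not all that is in view belongs to the job. What is shaped like the part that bears vial_smallest_center but purple is not meant.

How it is judged (in metres and radians):
At the end, for the whole second after the job is handed in: Each of the four vials stands upright (within 0.08 rad) and at rest inside the lip of the dish of its own size rank, flat on the dish's floor (within about 2.5 mm in height) and no more than 24 mm from the dish's centre (horizontal distance between vial_smallest_center and dish_smallest below 0.024 m and height (world z) of vial_smallest_center between 0.0235 and 0.029 m and angle between each of vial_smallest_center, vial_small_center, vial_large_center, vial_largest_center's own z axis and vertical below 0.08 rad and linear speed of each of vial_smallest, vial_small, vial_large, vial_largest below 0.02 m/s and horizontal distance between vial_small_center and dish_small below 0.024 m and height (world z) of vial_small_center between 0.031 and 0.0365 m and horizontal distance between vial_large_center and dish_large below 0.024 m and height (world z) of vial_large_center between 0.038 and 0.0435 m and horizontal distance between vial_largest_center and dish_largest below 0.024 m and height (world z) of vial_largest_center between 0.049 and 0.0545 m); the robot touches nothing.
It fails at once if a vial is tipped by more than 30 degrees (angle between any of vial_smallest_center, vial_small_center, vial_large_center, vial_largest_center's own z axis and vertical above 0.52 rad).
It fails at once if a vial is dropped: out of the fingers with its base more than 25 mm above the table ((height (world z) of vial_smallest_center above 0.0475 m and contact force between vial_smallest and the fingers below 0.02 N) or (height (world z) of vial_small_center above 0.055 m and contact force between vial_small and the fingers below 0.02 N) or (height (world z) of vial_large_center above 0.062 m and contact force between vial_large and the fingers below 0.02 N) or (height (world z) of vial_largest_center above 0.073 m and contact force between vial_largest and the fingers below 0.02 N)).
It fails at once if the dropper bottle is shifted by more than 20 mm or knocked over (distance of dropper_bottle_center from where it was at the start of the episode above 0.02 m or angle between dropper_bottle_center's own z axis and vertical above 0.4 rad).
It fails at once if the tablet tub is shifted by more than 20 mm or knocked over (distance of tablet_tub_center from where it was at the start of the episode above 0.02 m or angle between tablet_tub_center's own z axis and vertical above 0.4 rad).
It also fails if it takes over 96 s, if anything falls off the work surface, if the arm or the gripper's body presses on something with over 40 N, if the wrist force passes 120 N, or if a joint passes its speed limit or range.

## Robot

A 6-joint arm with a two-finger parallel gripper is mounted at the origin on the work surface. World frame = base frame: x ahead of the robot, y to its left, z up, the work surface at z = 0. Lengths are in m, angles in degrees, forces in N, time in s.
With the tool pointing down it reaches from about 0.4 to 0.825 m from the base axis. Payload 7 kg.
Tool frame: the origin (TCP) lies on the centre line of the jaws, within the pads' length; the fingertips stand 14 mm ahead of it and the grasp point (between the pads) lies 5 mm behind it; z points along the fingers, x is the direction in which the jaws open and shut, and the axes are right-handed (so a half turn about z gives the same grasp; the last joint's range is limited). The gripper opens to 88 mm and grips with 3 to 60 N. Pads are 19 mm wide; open, the fingers measure 130 mm over their backs; the gripper's body (78 mm by 193 mm) begins 47 mm behind the grasp point.
Start: joints at [-58.665, 20.546, 0.682, 0, -70.136, -16.507], TCP at [0.173, -0.653, 0.241] pointing down, gripper open.
Joint ranges: [-176.03, 176.03], [-82.01, 121.73], [-58.28, 71.71], [-173.87, 95.51], [-174.79, -0.11], [-173.66, 173.66]. Speed limits (degrees/s): [136.94, 136.94, 172.46, 180, 180, 180].

## Interface

Orientations are given as [roll, pitch, yaw] about the fixed x, y, z axes, in that order (R = Rz(yaw) Ry(pitch) Rx(roll)).
In Python, from plant import * gives the robot as it stands.
- The arm moves only by the shell command python3 -m handwheel 'ROWS' [OPENING]. ROWS is JSON, a list of rows, each a list of 2 entries, a list of its own where there are three numbers: the shift along the tool's x, y, z each as a share of 0.2 m, from -1 to 1, then the turn, a rotation vector about the tool's x, y, z each as a share of 360 degrees, from -1 to 1. In form: [[[tx, ty, tz], [ax, ay, az]], ...]. A call has 1 to 5 rows; each row is the pose to reach, as a shift and turn from the pose commanded when the call began, along the tool's axes at that moment, turning the shorter way round; what a row does not reach only later rows make up. A row lasts 1/12 s, in which the tool goes at most 41.7 mm and 7.16 degrees, less where a joint would pass 70% of its speed; a pose out of reach is approached as far as the arm can. A call with a number of a shift or a turn outside -1 to 1 is refused whole. A call with a gripper value outside its range is refused whole. OPENING is the closure, from -1 (fully open) to 1 (shut), set as the call begins (- or left out, the last holds). The fingers move at their own pace and stop on an object; the grip force is fixed at half the most. Time passes only in rows, so rows that repeat a pose let the fingers close. It gives the time, the measured TCP pose, the force and the opening at its end, in the units of the state.
- get_obs(): the state, without advancing time (a new reading comes with each control period).
- snapshot(name): name is "scene" or "top" or "wrist"; returns a dict with "color" (384x512x3 uint8, red, green, blue), "z_map" (384x512 float32, m along the optical axis (not along the pixel's ray), 0 where there is no reading), "intrinsics" (3x3 intrinsics, pixels), "rvec" (rotation vector, rad) and "tvec" (3), from world to camera coordinates, as OpenCV has them. Camera axes: x right, y down, z forward; pixel columns grow to the right and rows downward; lengths in m; the calibration is good to about 2 mm. A picture is of the moment at which its call begins.
- close_job(): hands the job in, once; it reports no verdict.
The state is a dict: "clock": time; "joint_pos": joint angles; "qvel": joint speeds; "tau": joint torques, N m; "tool_pos": TCP position; "orientation": TCP orientation; "force": force on the tool from outside, world axes, zero at the start; "moment": the same for the moment, N m; "opening": finger opening in m.
Only numpy, scipy, OpenCV 4.12 (cv2) and the standard library are available. Lean on these libraries where they do the work, as an engineer would, in place of code of your own. Each camera call takes 0.05 s, during which the arm holds its last target. There are 200 camera calls.

## Working session

There is one attempt and no reset: what is moved stays moved. The work goes in short steps, Python scripts to look and compute and a shell command to move; the robot and the scene stay as the last step left them, time stands still between calls to the robot, and variables do not carry over. Pictures are saved under pics/ and viewed, about 12 in all and at most 16, crops included, and the job is handed in when it is done.

```bash
mkdir -p pics
cat > h.py <<'E'
from plant import *
import numpy as np, cv2
def save(n,f):
    s=snapshot(n); cv2.imwrite('pics/'+f,s['color'][:,:,::-1]); np.savez('pics/'+f[:-4]+'.npz',**s); return s
def cam(s):
    R=cv2.Rodrigues(np.array(s['rvec'],float))[0]; t=np.array(s['tvec'],float).ravel(); return R,t
def ray(s,u,v,z):
    R,t=cam(s); K=np.array(s['intrinsics']); d=R.T@np.linalg.solve(K,[u,v,1.]); c=-R.T@t
    return c+d*(z-c[2])/d[2]
def cloud(s):
    R,t=cam(s); K=np.array(s['intrinsics']); Z=s['z_map']; h,w=Z.shape
    u,v=np.meshgrid(np.arange(w),np.arange(h))
    P=np.stack([(u-K[0,2])/K[0,0]*Z,(v-K[1,2])/K[1,1]*Z,Z],-1)
    W=(P-t)@R; W[Z==0]=np.nan; return W
E
python3 - <<'E'
from h import *
a=save('top','top0.png');b=save('scene','scene0.png')
cv2.imwrite('pics/both0.png',np.hstack([a['color'],b['color']])[:,:,::-1][:, :])
for s in(a,b):
    R,t=cam(s);print(-R.T@t, R[2])
o=get_obs();print(o)
E
```

```text
[0.39101559 0.04314601 1.26867064] [ 0.09822987 -0.01089668 -0.99510409]
[1.0583066  0.91554848 0.74233968] [-0.44072775 -0.71521948 -0.54242064]
{'clock': 0.1, 'joint_pos': array([-5.86660954e+01,  2.05873650e+01,  6.39408510e-01, -1.67634210e-02,
       -7.01349818e+01, -1.65075165e+01]), 'qvel': array([-0.00749243, -0.08457129,  0.17760004,  0.01829172,  0.02318897,
        0.03694922]), 'tau': array([-8.65752536e-04, -5.84162199e+01,  2.93750238e+01,  7.01549068e+00,
        1.00948586e-02, -5.42761381e-05]), 'tool_pos': array([ 0.17260245, -0.65213913,  0.23972196]), 'orientation': array([-1.79991542e+02, -8.39980060e-02,  1.04820674e+02]), 'force': array([0.00965028, 0.55709967, 0.02860484]), 'moment': array([-0.00986222, -0.02184851, -0.00081232]), 'opening': 0.08764168593341347}
```

View pics/top0.png

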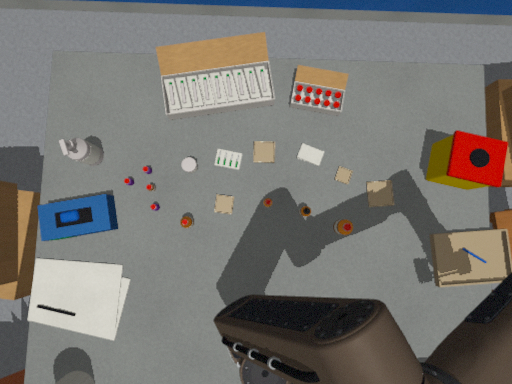

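View pics/scene0.png

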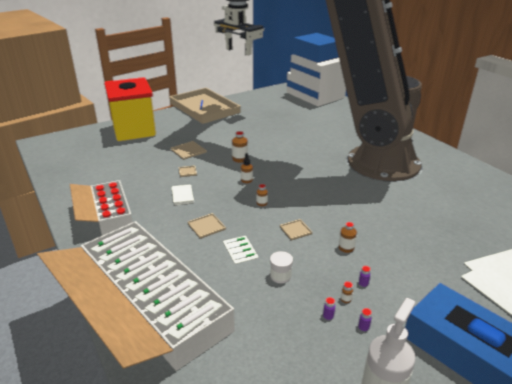

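The top view shows four red-capped amber vials at (151,187), (268,202), (186,221) and (345,227), and the dropper at (306,210). The tub is at (190,164), and the dishes are at (264,152), (344,175), (380,193) and (224,204). The purple decoys are at (129,181), (147,169) and (155,206). The small amber vial at (151,187) fits the smallest by its description, so I'll check that in a crop.

Run:
```python
from h import *
s=dict(np.load('pics/top0.npz')); W=cloud(s); C=s['color']
print(s['intrinsics'][0])
hsv=cv2.cvtColor(C,cv2.COLOR_RGB2HSV)
red=((hsv[...,0]<6)|(hsv[...,0]>174))&(hsv[...,1]>150)&(hsv[...,2]>70)
red[:130]=0; red[:,400:]=0
n,l,st,ce=cv2.connectedComponentsWithStats(red.astype(np.uint8))
for i in range(1,n):
    if st[i,4]<4: continue
    u,v=ce[i]; uu,vv=int(round(u)),int(round(v)); zt=np.nanmax(W[vv-3:vv+4,uu-3:uu+4,2])
    print('cap',ce[i].round(1),st[i,4],'z',zt.round(3),ray(s,u,v,zt).round(4))
for u,v in [(306,210),(190,164)]:
    p=W[v-12:v+13,u-12:u+13].reshape(-1,3); zt=np.nanmax(p[:,2]); q=p[p[:,2]>zt-.008]; print('other',u,v,zt,q.mean(0).round(4),len(q))
# dishes: brown
br=(hsv[...,0]>8)&(hsv[...,0]<25)&(hsv[...,1]>60)
for u,v in [(264,152),(344,175),(380,193),(224,204)]:
    m=np.zeros_like(br,np.uint8); m[v-20:v+21,u-20:u+21]=br[v-20:v+21,u-20:u+21]
    n,l,st,ce=cv2.connectedComponentsWithStats(m); i=1+np.argmax(st[1:,4])
    pts=np.argwhere(l==i)[:,::-1]
    w=np.array([ray(s,a,b,.008)[:2] for a,b in pts]).astype(np.float32)
    r=cv2.minAreaRect(w); print('dish',(u,v),np.round(r[0],4),np.round(r[1],4),round(r[2],1),w.mean(0), 'side',(len(pts))**.5*1.27/s['intrinsics'][0][0])
cv2.imwrite('pics/crop1.png',cv2.resize(C[135:245,115:405],None,fx=2.7,fy=2.7,interpolation=cv2.INTER_CUBIC)[:,:,::-1])
```

```text
[357.72818746   0.         257.79781152]
cap [144.9 168.4] 17 z 0.049 [0.5739 0.4193 0.0486]
cap [126.2 180.5] 18 z 0.048 [0.5302 0.4804 0.0485]
cap [148.5 186.8] 18 z 0.051 [0.5107 0.4027 0.0506]
cap [267.6 201.5] 17 z 0.064 [ 0.4714 -0.0044  0.0635]
cap [152.7 206.1] 16 z 0.049 [0.4455 0.3853 0.0485]
cap [184.5 221.6] 22 z 0.078 [0.3957 0.2695 0.0784]
cap [347.  226.6] 38 z 0.099 [ 0.3944 -0.2642  0.0986]
other 306 210 0.09674696521490782 [ 0.4447 -0.1339  0.0926] 8
other 190 164 0.058218950750697517 [0.5941 0.2712 0.0537] 149
dish (264, 152) [0.6522 0.0109] [0.0727 0.0718] 1.7 [0.6540511  0.01211925] side 0.07064772021984624
dish (344, 175) [ 0.5784 -0.2737] [0.0494 0.0497] 70.9 [ 0.5780632  -0.27401772] side 0.04815700512559974
dish (380, 193) [ 0.5166 -0.4041] [0.0893 0.0902] 5.7 [ 0.5162431 -0.4043765] side 0.08832748880650673
dish (224, 204) [0.4631 0.1472] [0.0608 0.0593] 83.5 [0.46298105 0.14731343] side 0.05961768568901022
```

View pics/crop1.png

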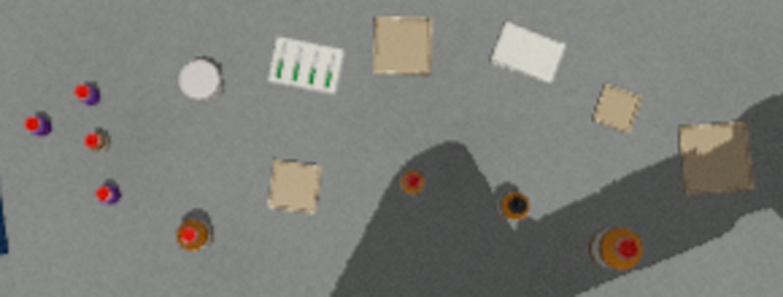

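All four vial and dish pairs are clear, and the crop confirms that the amber vial at top pixel (151,187) is the smallest, with the three purple ones as decoys. I'll turn to yaw 90° (tool x = world y, tool y = world x), go above the largest vial and look with the wrist camera.

```bash
python3 -m handwheel '[[[0,0,0],[0,0,0.0206]],[[0,0,0],[0,0,0.0412]],[[0,0,0],[0,0,0.0412]]]' -1
python3 -m handwheel '[[[0.1,0.06,0],[0,0,0]],[[0.25,0.15,0],[0,0,0]],[[0.45,0.25,0],[0,0,0]],[[0.65,0.37,0],[0,0,0]],[[0.8,0.45,0],[0,0,0]]]'
python3 -m handwheel '[[[0.2,0.11,0],[0,0,0]],[[0.35,0.2,0],[0,0,0]],[[0.5,0.28,0],[0,0,0]],[[0.65,0.37,0],[0,0,0]],[[0.75,0.43,0],[0,0,0]]]'
python3 -m handwheel '[[[0.15,0.1,0],[0,0,0]],[[0.3,0.17,0],[0,0,0]],[[0.395,0.225,0],[0,0,0]],[[0.395,0.225,0],[0,0,0]],[[0.395,0.225,0],[0,0,0]]]'
python3 - <<'E'
from h import *
s=save('wrist','w1.png');R,t=cam(s);print(-R.T@t,R)
E
```

```text
clock: 0.35
tool_pos: [0.1726, -0.6522, 0.24]
orientation: [-180.0, -0.1, 89.7]
force: [-0.3, -0.1, -0.4]
opening: 0.0878
clock: 0.77
tool_pos: [0.2629, -0.4913, 0.2401]
orientation: [-180.0, -0.0, 90.2]
force: [1.2, -0.3, 0.3]
opening: 0.0876
clock: 1.18
tool_pos: [0.3494, -0.3405, 0.2407]
orientation: [180.0, -0.0, 90.3]
force: [0.1, 0.1, 0.0]
opening: 0.0877
clock: 1.6
tool_pos: [0.3941, -0.2629, 0.2406]
orientation: [180.0, -0.0, 90.3]
force: [0.1, -0.8, 0.7]
opening: 0.0874
[ 0.31172495 -0.26387331  0.38549275] [[-6.83494340e-03  9.99976352e-01  7.60926189e-04]
 [ 9.52599414e-01  6.27966624e-03  3.04162659e-01]
 [ 3.04150688e-01  2.80379240e-03 -9.52619808e-01]]
```

View pics/w1.png

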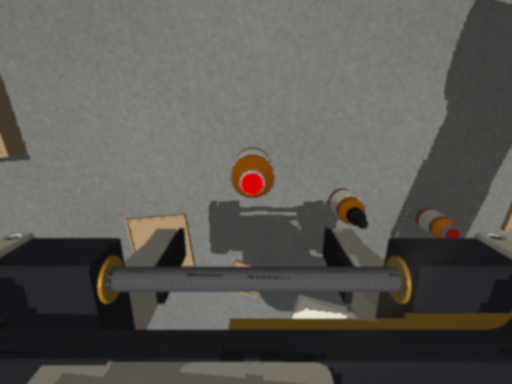

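The wrist view shows the largest vial's cap at (252,183), the dropper at (355,215), the small vial at (450,232) and the largest dish's corner at (160,235).

```bash
cat >> h.py <<'E'
def redcaps(s,h,minA=20):
    hsv=cv2.cvtColor(s['color'],cv2.COLOR_RGB2HSV)
    m=((hsv[...,0]<6)|(hsv[...,0]>174))&(hsv[...,1]>150)&(hsv[...,2]>70)
    n,l,st,ce=cv2.connectedComponentsWithStats(m.astype(np.uint8))
    for i in range(1,n):
        if st[i,4]>=minA: print('cap',ce[i].round(0),st[i,4],'wh',st[i,2:4],ray(s,*ce[i],h).round(4))
E
python3 - <<'E'
from h import *
s=dict(np.load('pics/w1.npz'));redcaps(s,.096); redcaps(s,.060); W=cloud(s)
print(W[183,252],np.nanmedian(W[60:120,200:300,2]))
p=W[165:200,235:270].reshape(-1,3);q=p[p[:,2]>.09];print(q.min(0),q.max(0))
E
```

```text
cap [252. 184.] 393 wh [24 22] [ 0.3935 -0.2656  0.096 ]
cap [452. 233.] 105 wh [13  9] [ 0.4518 -0.0335  0.096 ]
cap [252. 184.] 393 wh [24 22] [ 0.4037 -0.2659  0.06  ]
cap [452. 233.] 105 wh [13  9] [ 0.4692 -0.0049  0.06  ]
[ 0.3928296  -0.26525784  0.09616087] 0.0006216409445827308
[ 0.37903628 -0.27952629  0.09052596] [ 0.40622287 -0.25314975  0.09893898]
```

```bash
python3 -m handwheel '[[[-0.013,0,0.1],[0,0,0]],[[-0.013,0,0.25],[0,0,0]],[[-0.013,0,0.4],[0,0,0]],[[-0.013,0,0.55],[0,0,0]],[[-0.013,0,0.68],[0,0,0]]]'
python3 -m handwheel '[[[0,0,0.12],[0,0,0]],[[0,0,0.2],[0,0,0]],[[0,0,0.26],[0,0,0]],[[0,0,0.26],[0,0,0]],[[0,0,0.26],[0,0,0]]]'
python3 -m handwheel '[[[0,0,0],[0,0,0]],[[0,0,0],[0,0,0]],[[0,0,0],[0,0,0]],[[0,0,0],[0,0,0]],[[0,0,0],[0,0,0]]]' 1
python3 -m handwheel '[[[0,0,0],[0,0,0]],[[0,0,0],[0,0,0]],[[0,0,0],[0,0,0]],[[0,0,0],[0,0,0]],[[0,0,0],[0,0,0]]]'
```

```text
clock: 2.07
tool_pos: [0.3924, -0.2672, 0.1029]
orientation: [-180.0, -0.0, 90.0]
force: [-0.0, 0.1, 0.5]
opening: 0.0878
clock: 2.48
tool_pos: [0.3928, -0.2671, 0.0522]
orientation: [-179.9, -0.0, 90.0]
force: [1.2, 0.6, 1.2]
opening: 0.0882
clock: 2.9
tool_pos: [0.3939, -0.2665, 0.0531]
orientation: [179.9, 0.0, 90.0]
force: [-0.2, 0.0, -0.2]
opening: 0.06
clock: 3.32
tool_pos: [0.3938, -0.2664, 0.0529]
orientation: [180.0, 0.0, 90.0]
force: [-0.6, 1.9, 6.2]
opening: 0.0515
```

```bash
python3 -m handwheel '[[[0,0,-0.03],[0,0,0]],[[0,0,-0.08],[0,0,0]],[[0,0,-0.15],[0,0,0]],[[0,0,-0.18],[0,0,0]],[[0,0,-0.2],[0,0,0]]]'
python3 -m handwheel '[[[-0.05,0.05,0],[0,0,0]],[[-0.15,0.13,0],[0,0,0]],[[-0.27,0.24,0],[0,0,0]],[[-0.39,0.35,0],[0,0,0]],[[-0.5,0.45,0],[0,0,0]]]'
python3 -m handwheel '[[[-0.1,0.09,0],[0,0,0]],[[-0.16,0.14,0],[0,0,0]],[[-0.187,0.162,0],[0,0,0]],[[-0.187,0.162,0],[0,0,0]],[[-0.187,0.162,0],[0,0,0]]]'
python3 -m handwheel '[[[0,0,0.04],[0,0,0]],[[0,0,0.08],[0,0,0]],[[0,0,0.11],[0,0,0]],[[0,0,0.14],[0,0,0]],[[0,0,0.15],[0,0,0]]]'
python3 - <<'E'
from h import *
s=save('scene','s1.png');save('wrist','w2.png')
cv2.imwrite('pics/s1c.png',cv2.resize(s['color'][100:260,90:330],None,fx=3,fy=3)[:,:,::-1])
E
```

```text
clock: 3.73
tool_pos: [0.3939, -0.2665, 0.0934]
orientation: [179.9, 0.0, 90.0]
force: [-0.1, -0.3, -3.0]
opening: 0.0516
clock: 4.15
tool_pos: [0.4844, -0.3676, 0.0921]
orientation: [-180.0, -0.0, 90.0]
force: [0.8, 0.6, -1.6]
opening: 0.0518
clock: 4.57
tool_pos: [0.515, -0.4033, 0.0916]
orientation: [-179.9, -0.1, 90.0]
force: [-0.9, 1.2, -1.6]
opening: 0.0512
clock: 4.98
tool_pos: [0.5152, -0.4032, 0.0612]
orientation: [-179.9, -0.1, 90.0]
force: [-0.4, -0.1, -1.7]
opening: 0.0517
```

View pics/s1c.png

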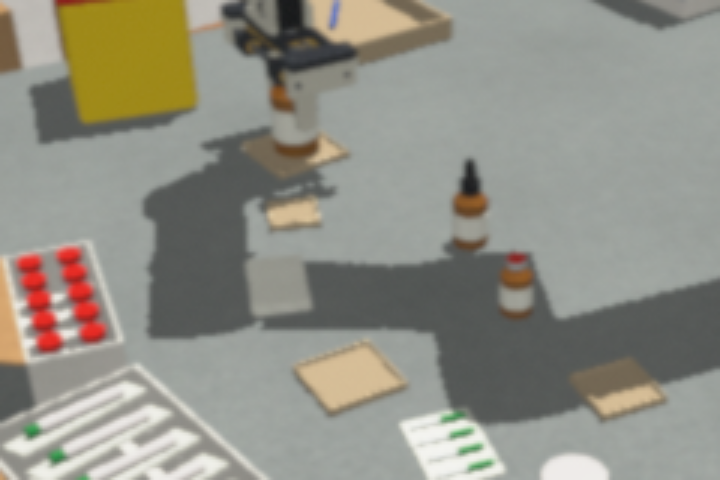

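View pics/w2.png

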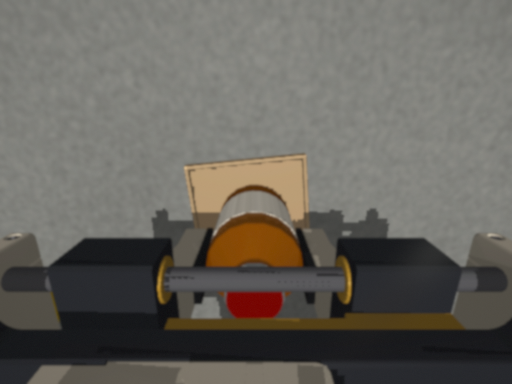

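The vial hangs upright, centred over the largest dish (back corners at (187,165) and (305,155)). I'll set it down, release and rise.

```bash
python3 -m handwheel '[[[0,0,0.01],[0,0,0]],[[0,0,0.018],[0,0,0]],[[0,0,0.024],[0,0,0]],[[0,0,0.028],[0,0,0]],[[0,0,0.028],[0,0,0]]]'
python3 -m handwheel '[[[0,0,0],[0,0,0]],[[0,0,0],[0,0,0]],[[0,0,0],[0,0,0]],[[0,0,0],[0,0,0]],[[0,0,0],[0,0,0]]]' -1
python3 -m handwheel '[[[0,0,-0.05],[0,0,0]],[[0,0,-0.15],[0,0,0]],[[0,0,-0.3],[0,0,0]],[[0,0,-0.47],[0,0,0]],[[0,0,-0.6],[0,0,0]]]'
python3 - <<'E'
from h import *
s=save('wrist','w3.png');redcaps(s,.1)
W=cloud(s);p=W[...,2];print(np.nanmax(p[(p<.12)]))
E
```

```text
clock: 5.5
tool_pos: [0.516, -0.4039, 0.057]
orientation: [180.0, 0.0, 90.0]
force: [-0.2, 1.1, -1.7]
opening: 0.0512
clock: 5.92
tool_pos: [0.5161, -0.4039, 0.0572]
orientation: [180.0, 0.0, 90.0]
force: [0.2, -0.8, 0.2]
opening: 0.0796
clock: 6.33
tool_pos: [0.5163, -0.4043, 0.1804]
orientation: [179.9, 0.1, 90.0]
force: [0.9, -0.0, -0.0]
opening: 0.0877
cap [255. 203.] 617 wh [29 27] [ 0.5155 -0.404   0.1   ]
0.10239172787180231
```

Largest vial is standing at (0.5155, −0.404) with its cap at about 0.10 m, as it should be. Next is the small vial.

```bash
python3 -m handwheel '[[[0.08,0,-0.05],[0,0,0]],[[0.22,-0.02,-0.1],[0,0,0]],[[0.4,-0.04,-0.15],[0,0,0]],[[0.6,-0.07,-0.2],[0,0,0]],[[0.8,-0.1,-0.2],[0,0,0]]]'
python3 -m handwheel '[[[0.2,-0.03,0],[0,0,0]],[[0.39,-0.05,0],[0,0,0]],[[0.57,-0.08,0],[0,0,0]],[[0.74,-0.1,0],[0,0,0]],[[0.9,-0.11,0],[0,0,0]]]'
python3 -m handwheel '[[[0.13,-0.01,0],[0,0,0]],[[0.23,-0.02,0],[0,0,0]],[[0.298,-0.022,0],[0,0,0]],[[0.298,-0.022,0],[0,0,0]],[[0.298,-0.022,0],[0,0,0]]]'
python3 - <<'E'
from h import *
s=save('wrist','w4.png');redcaps(s,.060)
E
```

```text
clock: 6.8
tool_pos: [0.4962, -0.2428, 0.2192]
orientation: [179.8, 0.1, 90.0]
force: [2.0, 1.2, 0.8]
opening: 0.0875
clock: 7.22
tool_pos: [0.4729, -0.062, 0.2176]
orientation: [180.0, -0.0, 90.0]
force: [0.9, 0.3, -0.1]
opening: 0.0878
clock: 7.63
tool_pos: [0.4694, -0.0036, 0.2174]
orientation: [180.0, -0.0, 90.1]
force: [0.5, -0.6, 0.1]
opening: 0.0877
cap [253. 182.] 197 wh [17 15] [ 0.4708 -0.0051  0.06  ]
```

```bash
python3 -m handwheel '[[[-0.003,0.004,0.1],[0,0,0]],[[-0.003,0.004,0.25],[0,0,0]],[[-0.003,0.004,0.42],[0,0,0]],[[-0.003,0.004,0.57],[0,0,0]],[[-0.003,0.004,0.7],[0,0,0]]]'
python3 -m handwheel '[[[0,0,0.1],[0,0,0]],[[0,0,0.18],[0,0,0]],[[0,0,0.23],[0,0,0]],[[0,0,0.247],[0,0,0]],[[0,0,0.247],[0,0,0]]]'
python3 -m handwheel '[[[0,0,0],[0,0,0]],[[0,0,0],[0,0,0]],[[0,0,0],[0,0,0]],[[0,0,0],[0,0,0]],[[0,0,0],[0,0,0]]]' 1
python3 -m handwheel '[[[0,0,0],[0,0,0]],[[0,0,0],[0,0,0]],[[0,0,0],[0,0,0]],[[0,0,0],[0,0,0]],[[0,0,0],[0,0,0]]]'
python3 -m handwheel '[[[0,0,0],[0,0,0]],[[0,0,0],[0,0,0]],[[0,0,0],[0,0,0]],[[0,0,0],[0,0,0]],[[0,0,0],[0,0,0]]]'
```

```text
clock: 8.1
tool_pos: [0.4697, -0.0061, 0.0754]
orientation: [-180.0, 0.0, 89.9]
force: [0.6, 0.2, -0.2]
opening: 0.0876
clock: 8.52
tool_pos: [0.4699, -0.0058, 0.0268]
orientation: [-179.9, 0.0, 89.9]
force: [0.2, -0.3, 0.1]
opening: 0.0874
clock: 8.93
tool_pos: [0.4707, -0.0047, 0.0281]
orientation: [179.9, -0.0, 90.0]
force: [0.2, 0.1, 0.5]
opening: 0.0599
clock: 9.35
tool_pos: [0.4704, -0.0048, 0.0276]
orientation: [-180.0, 0.0, 90.0]
force: [-1.2, 0.9, 0.2]
opening: 0.0301
clock: 9.77
tool_pos: [0.4704, -0.0048, 0.0276]
orientation: [-180.0, -0.0, 90.0]
force: [-0.1, 0.2, 1.7]
opening: 0.0303
```

```bash
python3 -m handwheel '[[[0,0,-0.03],[0,0,0]],[[0,0,-0.08],[0,0,0]],[[0,0,-0.15],[0,0,0]],[[0,0,-0.18],[0,0,0]],[[0,0,-0.2],[0,0,0]]]'
python3 -m handwheel '[[[0.06,-0.005,0],[0,0,0]],[[0.17,-0.01,0],[0,0,0]],[[0.32,-0.02,0],[0,0,0]],[[0.46,-0.03,0],[0,0,0]],[[0.58,-0.038,0],[0,0,0]]]'
python3 -m handwheel '[[[0.1,0,0],[0,0,0]],[[0.16,0,0],[0,0,0]],[[0.182,0,0],[0,0,0]],[[0.182,0,0],[0,0,0]],[[0.182,0,0],[0,0,0]]]'
python3 -m handwheel '[[[0,0,0.04],[0,0,0]],[[0,0,0.08],[0,0,0]],[[0,0,0.11],[0,0,0]],[[0,0,0.14],[0,0,0]],[[0,0,0.15],[0,0,0]]]'
python3 - <<'E'
from h import *
s=save('wrist','w5.png')
E
```

```text
clock: 10.18
tool_pos: [0.4709, -0.0047, 0.0686]
orientation: [179.9, -0.0, 90.0]
force: [-0.3, -0.5, -0.9]
opening: 0.0301
clock: 10.6
tool_pos: [0.4625, 0.1125, 0.0675]
orientation: [180.0, -0.0, 90.0]
force: [-0.4, 1.0, 0.2]
opening: 0.0301
clock: 11.02
tool_pos: [0.4625, 0.147, 0.0673]
orientation: [-180.0, 0.0, 90.0]
force: [-0.6, -0.1, -0.9]
opening: 0.03
clock: 11.43
tool_pos: [0.4622, 0.1467, 0.0362]
orientation: [-179.9, 0.1, 89.9]
force: [0.7, 0.2, -1.3]
opening: 0.0299
```

View pics/w5.png

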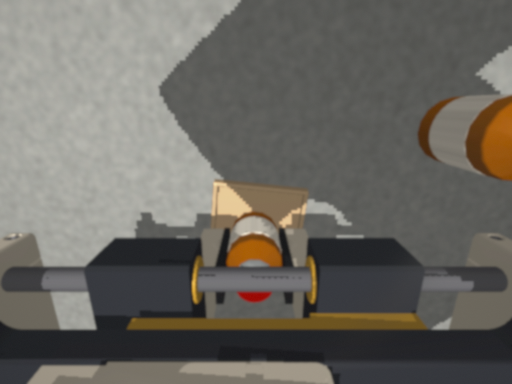

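```bash
python3 -m handwheel '[[[0,0,0.01],[0,0,0]],[[0,0,0.018],[0,0,0]],[[0,0,0.024],[0,0,0]],[[0,0,0.029],[0,0,0]],[[0,0,0.029],[0,0,0]]]'
python3 -m handwheel '[[[0,0,0],[0,0,0]],[[0,0,0],[0,0,0]],[[0,0,0],[0,0,0]],[[0,0,0],[0,0,0]],[[0,0,0],[0,0,0]]]' -1
python3 -m handwheel '[[[0,0,-0.05],[0,0,0]],[[0,0,-0.15],[0,0,0]],[[0,0,-0.3],[0,0,0]],[[0,0,-0.47],[0,0,0]],[[0,0,-0.6],[0,0,0]]]'
python3 -c "
from h import *
s=save('wrist','w6.png');redcaps(s,.064)"
python3 -m handwheel '[[[0.06,-0.03,-0.1],[0,0,0]],[[0.16,-0.08,-0.2],[0,0,0]],[[0.28,-0.15,-0.3],[0,0,0]],[[0.4,-0.22,-0.3],[0,0,0]],[[0.5,-0.28,-0.3],[0,0,0]]]'
python3 -m handwheel '[[[0.08,-0.04,0],[0,0,0]],[[0.11,-0.057,0],[0,0,0]],[[0.11,-0.057,0],[0,0,0]],[[0.11,-0.057,0],[0,0,0]]]'
python3 -c "
from h import *
s=save('wrist','w7.png');redcaps(s,.074)"
```

```text
clock: 11.9
tool_pos: [0.4628, 0.1476, 0.0317]
orientation: [180.0, -0.0, 90.0]
force: [-0.6, 0.1, -1.0]
opening: 0.0302
clock: 12.32
tool_pos: [0.4629, 0.1476, 0.0319]
orientation: [180.0, -0.0, 90.0]
force: [-0.2, 0.0, 0.3]
opening: 0.0578
clock: 12.73
tool_pos: [0.4631, 0.1476, 0.1541]
orientation: [179.9, -0.0, 90.0]
force: [1.9, 0.4, -0.6]
opening: 0.0863
cap [409. 124.] 391 wh [22 24] [0.3954 0.2759 0.064 ]
cap [505. 175.] 209 wh [15 17] [0.4394 0.3673 0.064 ]
cap [254. 200.] 294 wh [21 18] [0.463  0.1473 0.064 ]
cap [507. 235.] 58 wh [10  9] [0.497  0.3859 0.064 ]
clock: 13.2
tool_pos: [0.4065, 0.2492, 0.2133]
orientation: [179.9, -0.2, 90.0]
force: [0.2, 0.3, -1.0]
opening: 0.0875
clock: 13.53
tool_pos: [0.3953, 0.2694, 0.2116]
orientation: [-180.0, 0.0, 90.1]
force: [0.5, -0.3, -0.9]
opening: 0.0874
cap [255. 185.] 217 wh [18 16] [0.3948 0.2707 0.074 ]
cap [350. 218.] 148 wh [14 13] [0.432  0.3758 0.074 ]
cap [147. 236.] 61 wh [10 11] [0.4549 0.1481 0.074 ]
```

```bash
python3 -m handwheel '[[[0.006,-0.005,0.1],[0,0,0]],[[0.006,-0.005,0.25],[0,0,0]],[[0.006,-0.005,0.4],[0,0,0]],[[0.006,-0.005,0.55],[0,0,0]],[[0.006,-0.005,0.66],[0,0,0]]]'
python3 -m handwheel '[[[0,0,0.1],[0,0,0]],[[0,0,0.17],[0,0,0]],[[0,0,0.22],[0,0,0]],[[0,0,0.236],[0,0,0]],[[0,0,0.236],[0,0,0]]]'
python3 -m handwheel '[[[0,0,0],[0,0,0]],[[0,0,0],[0,0,0]],[[0,0,0],[0,0,0]],[[0,0,0],[0,0,0]],[[0,0,0],[0,0,0]]]' 1
python3 -m handwheel '[[[0,0,0],[0,0,0]],[[0,0,0],[0,0,0]],[[0,0,0],[0,0,0]],[[0,0,0],[0,0,0]],[[0,0,0],[0,0,0]]]'
python3 -m handwheel '[[[0,0,0],[0,0,0]],[[0,0,0],[0,0,0]],[[0,0,0],[0,0,0]]]'
```

```text
clock: 14.0
tool_pos: [0.3943, 0.269, 0.0777]
orientation: [-179.9, 0.1, 89.9]
force: [0.1, 0.7, -0.6]
opening: 0.088
clock: 14.42
tool_pos: [0.3945, 0.2695, 0.0317]
orientation: [-179.9, 0.1, 89.9]
force: [-0.2, 0.4, 0.4]
opening: 0.0877
clock: 14.83
tool_pos: [0.3946, 0.271, 0.0331]
orientation: [180.0, -0.1, 90.0]
force: [0.2, 0.3, 0.7]
opening: 0.0595
clock: 15.25
tool_pos: [0.3944, 0.2708, 0.0326]
orientation: [180.0, -0.0, 90.0]
force: [-1.3, 1.3, 2.1]
opening: 0.0393
clock: 15.5
tool_pos: [0.3944, 0.2709, 0.0326]
orientation: [180.0, -0.0, 90.0]
force: [-1.2, 1.4, 3.4]
opening: 0.0395
```

```bash
python3 -m handwheel '[[[0,0,-0.04],[0,0,0]],[[0,0,-0.12],[0,0,0]],[[0,0,-0.24],[0,0,0]],[[0,0,-0.38],[0,0,0]],[[0,0,-0.5],[0,0,0]]]'
python3 -m handwheel '[[[-0.05,0.05,0],[0,0,0]],[[-0.15,0.15,0],[0,0,0]],[[-0.27,0.27,0],[0,0,0]],[[-0.4,0.4,0],[0,0,0]],[[-0.53,0.53,0],[0,0,0]]]'
python3 -m handwheel '[[[-0.13,0.13,0],[0,0,0]],[[-0.26,0.26,0],[0,0,0]],[[-0.39,0.39,0],[0,0,0]],[[-0.52,0.52,0],[0,0,0]],[[-0.63,0.63,0],[0,0,0]]]'
python3 -m handwheel '[[[-0.08,0.08,0],[0,0,0]],[[-0.12,0.12,0],[0,0,0]],[[-0.133,0.136,0],[0,0,0]],[[-0.133,0.136,0],[0,0,0]],[[-0.133,0.136,0],[0,0,0]]]'
python3 -m handwheel '[[[0,0,0.06],[0,0,0]],[[0,0,0.17],[0,0,0]],[[0,0,0.3],[0,0,0]],[[0,0,0.4],[0,0,0]],[[0,0,0.45],[0,0,0]]]'
python3 -c "
from h import *
s=save('wrist','w8.png')"
```

```text
clock: 15.92
tool_pos: [0.3943, 0.2704, 0.1343]
orientation: [-180.0, 0.0, 90.0]
force: [0.1, 0.8, -1.7]
opening: 0.0392
clock: 16.33
tool_pos: [0.5011, 0.1637, 0.1332]
orientation: [180.0, -0.0, 90.1]
force: [0.2, 1.2, -0.9]
opening: 0.0392
clock: 16.75
tool_pos: [0.6276, 0.0366, 0.1327]
orientation: [-180.0, 0.0, 90.0]
force: [-0.2, 1.3, -1.3]
opening: 0.0395
clock: 17.17
tool_pos: [0.6528, 0.0126, 0.1325]
orientation: [-180.0, -0.0, 90.0]
force: [0.3, 0.2, -1.0]
opening: 0.0391
clock: 17.58
tool_pos: [0.6511, 0.0129, 0.0394]
orientation: [-179.8, 0.0, 90.0]
force: [0.1, -0.2, -1.6]
opening: 0.0394
```

View pics/w8.png

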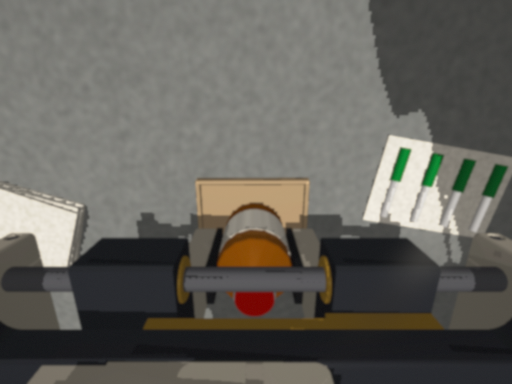

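```bash
python3 -m handwheel '[[[0,0,0.01],[0,0,0]],[[0,0,0.018],[0,0,0]],[[0,0,0.024],[0,0,0]],[[0,0,0.029],[0,0,0]],[[0,0,0.029],[0,0,0]]]'
python3 -m handwheel '[[[0,0,0],[0,0,0]],[[0,0,0],[0,0,0]],[[0,0,0],[0,0,0]],[[0,0,0],[0,0,0]],[[0,0,0],[0,0,0]]]' -1
python3 -m handwheel '[[[0,0,-0.05],[0,0,0]],[[0,0,-0.15],[0,0,0]],[[0,0,-0.3],[0,0,0]],[[0,0,-0.47],[0,0,0]],[[0,0,-0.6],[0,0,0]]]'
python3 -c "
from h import *
s=save('wrist','w9.png');redcaps(s,.078)"
python3 -m handwheel '[[[0.07,-0.02,-0.08],[0,0,0]],[[0.22,-0.08,-0.16],[0,0,0]],[[0.4,-0.15,-0.25],[0,0,0]],[[0.58,-0.21,-0.25],[0,0,0]],[[0.77,-0.28,-0.25],[0,0,0]]]'
python3 -m handwheel '[[[0.19,-0.07,0],[0,0,0]],[[0.38,-0.14,0],[0,0,0]],[[0.56,-0.21,0],[0,0,0]],[[0.74,-0.27,0],[0,0,0]],[[0.9,-0.33,0],[0,0,0]]]'
python3 -m handwheel '[[[0.13,-0.05,0],[0,0,0]],[[0.23,-0.09,0],[0,0,0]],[[0.284,-0.106,0],[0,0,0]],[[0.284,-0.106,0],[0,0,0]],[[0.284,-0.106,0],[0,0,0]]]' -0.09
python3 -c "
from h import *
s=save('wrist','w10.png');redcaps(s,.045)"
```

```text
clock: 18.05
tool_pos: [0.654, 0.0123, 0.0376]
orientation: [179.9, -0.0, 90.0]
force: [0.3, -0.2, -1.6]
opening: 0.0393
clock: 18.47
tool_pos: [0.6537, 0.0121, 0.0369]
orientation: [180.0, -0.0, 90.0]
force: [-0.6, -0.1, 0.5]
opening: 0.0673
clock: 18.88
tool_pos: [0.6541, 0.0121, 0.1601]
orientation: [179.9, 0.0, 90.0]
force: [0.9, 0.6, -0.0]
opening: 0.0873
cap [254. 204.] 308 wh [22 20] [0.6546 0.0121 0.078 ]
clock: 19.35
tool_pos: [0.5977, 0.1674, 0.2091]
orientation: [179.8, -0.1, 89.9]
force: [0.8, 0.6, -0.3]
opening: 0.0875
clock: 19.77
tool_pos: [0.5306, 0.3483, 0.2076]
orientation: [180.0, -0.0, 90.0]
force: [-0.6, 0.4, 0.8]
opening: 0.0872
clock: 20.18
tool_pos: [0.5102, 0.4031, 0.2069]
orientation: [-180.0, 0.0, 90.1]
force: [1.0, -0.4, 0.4]
opening: 0.0602
cap [239. 121.] 198 wh [15 16] [0.4442 0.3866 0.045 ]
cap [  7. 140.] 225 wh [17 17] [0.4656 0.1312 0.045 ]
cap [255. 181.] 175 wh [16 15] [0.5114 0.4044 0.045 ]
cap [321. 197.] 169 wh [15 14] [0.5307 0.4814 0.045 ]
cap [268. 230.] 143 wh [14 13] [0.5737 0.4206 0.045 ]
```

View pics/w10.png

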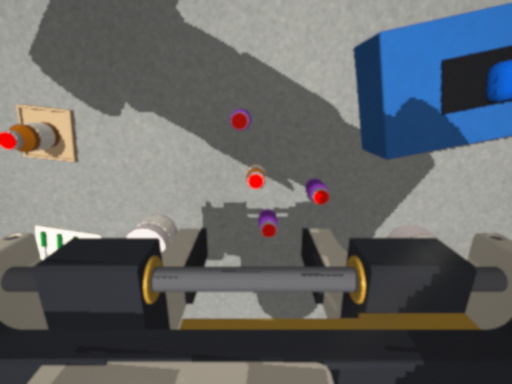

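The amber vial is at (255,181), between purple ones at (239,121), (268,230) and (321,197). The vertical jaws clear them all.

```bash
python3 -m handwheel '[[[0.008,0.003,0.1],[0,0,0]],[[0.008,0.003,0.25],[0,0,0]],[[0.008,0.003,0.4],[0,0,0]],[[0.008,0.003,0.55],[0,0,0]],[[0.008,0.003,0.66],[0,0,0]]]'
python3 -m handwheel '[[[0,0,0.1],[0,0,0]],[[0,0,0.18],[0,0,0]],[[0,0,0.24],[0,0,0]],[[0,0,0.271],[0,0,0]],[[0,0,0.271],[0,0,0]]]'
python3 -m handwheel '[[[0,0,0],[0,0,0]],[[0,0,0],[0,0,0]],[[0,0,0],[0,0,0]],[[0,0,0],[0,0,0]],[[0,0,0],[0,0,0]]]' 1
python3 -m handwheel '[[[0,0,0],[0,0,0]],[[0,0,0],[0,0,0]],[[0,0,0],[0,0,0]],[[0,0,0],[0,0,0]],[[0,0,0],[0,0,0]]]'
python3 -m handwheel '[[[0,0,-0.03],[0,0,0]],[[0,0,-0.08],[0,0,0]],[[0,0,-0.15],[0,0,0]],[[0,0,-0.2],[0,0,0]],[[0,0,-0.25],[0,0,0]]]'
```

```text
clock: 20.65
tool_pos: [0.511, 0.4023, 0.0726]
orientation: [-179.9, 0.1, 89.9]
force: [-0.5, -0.0, -0.3]
opening: 0.0477
clock: 21.07
tool_pos: [0.511, 0.4033, 0.0195]
orientation: [-179.9, 0.1, 89.9]
force: [0.1, -1.0, -0.6]
opening: 0.0476
clock: 21.48
tool_pos: [0.5113, 0.405, 0.0215]
orientation: [179.9, -0.1, 90.0]
force: [-0.8, -0.3, 4.0]
opening: 0.0233
clock: 21.9
tool_pos: [0.5113, 0.405, 0.0214]
orientation: [180.0, -0.0, 90.0]
force: [-1.8, 0.3, 6.1]
opening: 0.0236
clock: 22.32
tool_pos: [0.5112, 0.4048, 0.072]
orientation: [180.0, -0.0, 90.0]
force: [-0.4, 0.1, -1.1]
opening: 0.0228
```

```bash
python3 -m handwheel '[[[0,0,-0.1],[0,0,0]],[[-0.04,0,-0.25],[0,0,0]],[[-0.15,0.015,-0.37],[0,0,0]],[[-0.3,0.03,-0.46],[0,0,0]],[[-0.47,0.045,-0.5],[0,0,0]]]'
python3 -m handwheel '[[[-0.18,0.02,0],[0,0,0]],[[-0.36,0.04,0],[0,0,0]],[[-0.54,0.055,0],[0,0,0]],[[-0.72,0.07,0],[0,0,0]],[[-0.9,0.09,0],[0,0,0]]]'
python3 -m handwheel '[[[-0.18,0.02,0],[0,0,0]],[[-0.36,0.04,0],[0,0,0]],[[-0.54,0.055,0],[0,0,0]],[[-0.72,0.07,0],[0,0,0]],[[-0.9,0.09,0],[0,0,0]]]'
python3 -m handwheel '[[[-0.18,0.02,0],[0,0,0]],[[-0.36,0.04,0],[0,0,0]],[[-0.54,0.055,0],[0,0,0]],[[-0.7,0.07,0],[0,0,0]],[[-0.85,0.083,0],[0,0,0]]]'
python3 -m handwheel '[[[-0.12,0.01,0],[0,0,0]],[[-0.2,0.02,0],[0,0,0]],[[-0.25,0.025,0],[0,0,0]],[[-0.272,0.025,0],[0,0,0]],[[-0.272,0.025,0],[0,0,0]]]'
python3 -m handwheel '[[[0,0,0.06],[0,0,0]],[[0,0,0.18],[0,0,0]],[[0,0,0.3],[0,0,0]],[[0,0,0.41],[0,0,0]],[[0,0,0.5],[0,0,0]]]'
python3 -m handwheel '[[[0,0,0.08],[0,0,0]],[[0,0,0.13],[0,0,0]],[[0,0,0.17],[0,0,0]],[[0,0,0.2],[0,0,0]],[[0,0,0.2],[0,0,0]]]'
python3 -c "
from h import *
s=save('wrist','w11.png')"
```

```text
clock: 22.73
tool_pos: [0.521, 0.3112, 0.1742]
orientation: [179.8, -0.2, 90.1]
force: [1.8, 0.2, 1.4]
opening: 0.023
clock: 23.15
tool_pos: [0.5377, 0.1289, 0.1714]
orientation: [180.0, -0.0, 90.0]
force: [0.2, -0.0, -0.6]
opening: 0.0234
clock: 23.57
tool_pos: [0.5557, -0.0512, 0.1714]
orientation: [180.0, -0.0, 90.0]
force: [0.2, -0.2, -0.2]
opening: 0.0229
clock: 23.98
tool_pos: [0.5724, -0.2214, 0.1712]
orientation: [180.0, -0.0, 90.0]
force: [0.0, 0.2, 0.6]
opening: 0.0233
clock: 24.4
tool_pos: [0.5774, -0.2742, 0.1706]
orientation: [-180.0, -0.0, 89.9]
force: [-0.5, -0.3, -0.2]
opening: 0.023
clock: 24.82
tool_pos: [0.5768, -0.2722, 0.0684]
orientation: [-179.9, -0.0, 90.1]
force: [0.1, -0.6, 0.2]
opening: 0.0234
clock: 25.23
tool_pos: [0.5772, -0.2733, 0.0296]
orientation: [-179.9, -0.0, 90.0]
force: [-0.3, 0.1, -0.2]
opening: 0.0229
```

View pics/w11.png

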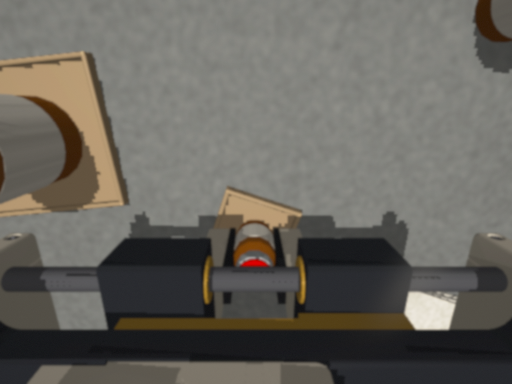

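Vial is held upright and centred over the smallest dish (back corners (228,190) and (300,212)).

```bash
python3 -m handwheel '[[[0,0,0.01],[0,0,0]],[[0,0,0.018],[0,0,0]],[[0,0,0.024],[0,0,0]],[[0,0,0.028],[0,0,0]],[[0,0,0.028],[0,0,0]]]'
python3 -m handwheel '[[[0,0,0],[0,0,0]],[[0,0,0],[0,0,0]],[[0,0,0],[0,0,0]],[[0,0,0],[0,0,0]],[[0,0,0],[0,0,0]]]' -0.2
python3 -m handwheel '[[[0,0,-0.05],[0,0,0]],[[0,0,-0.15],[0,0,0]],[[0,0,-0.3],[0,0,0]],[[0,0,-0.47],[0,0,0]],[[0,0,-0.6],[0,0,0]]]'
python3 -m handwheel '[[[0,0,-0.2],[0,0,0]],[[0,0,-0.4],[0,0,0]],[[0,0,-0.5],[0,0,0]],[[0,0,-0.5],[0,0,0]],[[0,0,-0.5],[0,0,0]]]'
python3 - <<'E'
from h import *
s=save('wrist','w12.png');redcaps(s,.049);redcaps(s,.1)
a=save('top','top1.png');b=save('scene','s2.png')
cv2.imwrite('pics/s2c.png',cv2.resize(b['color'][110:350,110:410],None,fx=2.4,fy=2.4)[:,:,::-1])
W=cloud(a);redcaps(a,.08,8)
for u,v in [(306,210),(190,164)]:
    p=W[v-12:v+13,u-12:u+13].reshape(-1,3); zt=np.nanmax(p[:,2]); q=p[p[:,2]>zt-.008]; print('other',zt,q.mean(0).round(4))
E
```

```text
clock: 25.7
tool_pos: [0.5778, -0.2739, 0.0255]
orientation: [180.0, 0.0, 90.0]
force: [-0.1, 0.3, 3.2]
opening: 0.023
clock: 26.12
tool_pos: [0.5775, -0.2738, 0.0249]
orientation: [-180.0, -0.0, 90.0]
force: [1.4, 0.4, -0.6]
opening: 0.0498
clock: 26.53
tool_pos: [0.578, -0.2741, 0.1483]
orientation: [179.9, 0.0, 90.0]
force: [1.8, -0.6, 0.0]
opening: 0.0527
clock: 26.95
tool_pos: [0.5781, -0.2739, 0.2476]
orientation: [179.8, 0.0, 90.0]
force: [0.0, 0.0, -0.8]
opening: 0.0525
cap [128. 124.] 490 wh [25 26] [ 0.5192 -0.427   0.049 ]
cap [254. 172.] 152 wh [15 13] [ 0.578  -0.2737  0.049 ]
cap [128. 124.] 490 wh [25 26] [ 0.5156 -0.4043  0.1   ]
cap [254. 172.] 152 wh [15 13] [ 0.5657 -0.2738  0.1   ]
cap [478. 160.] 2139 wh [61 54] [ 0.6331 -0.7149  0.08  ]
cap [264. 147.] 17 wh [5 5] [0.6537 0.013  0.08  ]
cap [145. 168.] 16 wh [5 4] [0.5689 0.4092 0.08  ]
cap [126. 180.] 17 wh [5 4] [0.5267 0.4687 0.08  ]
cap [389. 191.] 44 wh [7 8] [ 0.5183 -0.4106  0.08  ]
cap [223. 202.] 18 wh [5 5] [0.4636 0.1461 0.08  ]
cap [153. 206.] 16 wh [5 5] [0.4441 0.3765 0.08  ]
other 0.7472879896928925 [ 0.4037 -0.0385  0.7424]
other 0.058202666334366264 [0.5942 0.2716 0.0534]
```

View pics/s2c.png

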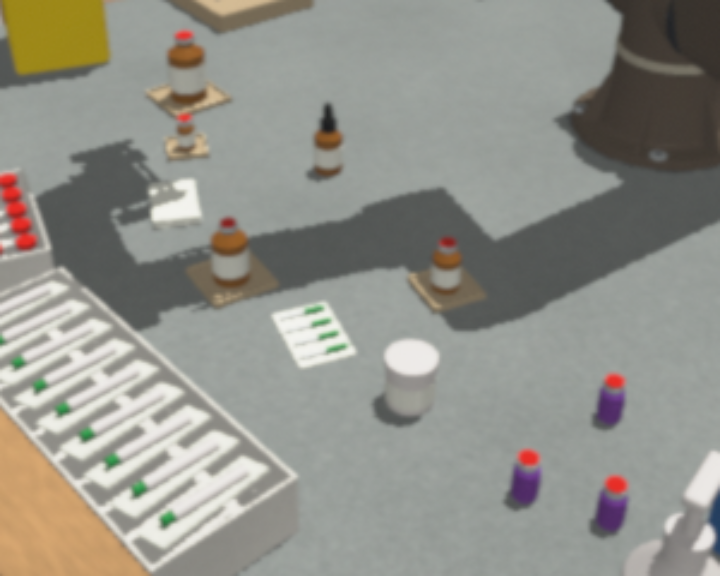

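View pics/w12.png

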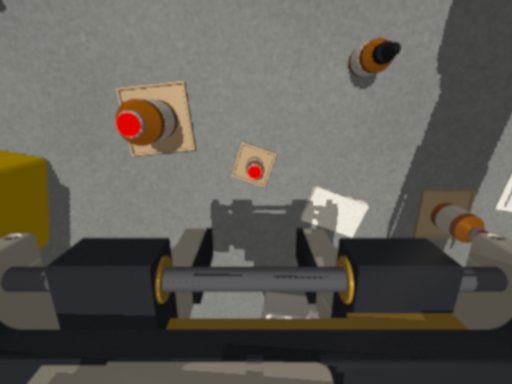

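Both views show all four vials upright, each in its own dish: the largest at wrist pixel (147,120), the smallest at (255,165), the large at (230,255) and the small at (447,270) in the scene crop. The dropper, tub and purple decoys are in place, and the gripper is clear. I'll hand in.

```bash
python3 -c "
from h import *
print(close_job())"
```

```text
the job is handed in; nothing more can be done
None
```

All four vials are standing upright in the dishes of their own size, set down one at a time (largest, small, large, smallest). I handed the job in at about 27 s of the 96 s allowed.

- **Vial positions:** the final checks put every vial within about 2 mm of its dish's measured centre. Wrist and scene pictures show all four upright and inside the lips.
- **Vial heights:** I did not measure the bases directly. The lowering distances and cap positions agree with each vial resting on the 4 mm floor.
- **Tablet tub:** it measured within 1 mm of where it started.
- **Dropper bottle:** the final top-camera check gave no valid reading because the arm blocked the view. I only saw it upright and apparently unmoved in the scene and wrist pictures.
- **Other checks:** none failed. The largest force I saw in the move reports was about 6 N, and the three purple vials were left untouched.

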